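# Set the guarded knob and refit the cover

## Robot

A 6-joint arm with a two-finger parallel gripper is mounted at the origin on a cart in front of the work surface, level with it; the furniture and walls round the work are solid. World frame = base frame: x ahead of the robot, y to its left, z up, the work surface at z = 0. Lengths are in m, angles in rad, forces in N, time in s.
With the tool pointing down it reaches from about 0.3 to 0.95 m from the base axis. Payload 3.1 kg.
Tool frame: the origin (TCP) lies at the very end of the fingers, on their centre line; the grasp point (between the pads) lies 19 mm behind it; z points along the fingers, y is the line along which they close (so a half turn about z gives the same grasp; the last joint's range is limited). The gripper opens to 85 mm and grips with 20 to 120 N. Pads are 22 mm wide; open, the fingers measure 114 mm over their backs; the gripper's body (76 mm by 85 mm) begins 54 mm behind the grasp point. The pads swing forward as they close: fully open they stand 13 mm farther back than shut.
Start: joints at [-1.368, 0.308, 1.634, -0, 1.2, -0.07], TCP at [0.168, -0.602, 0.231] pointing down, gripper open.
Joint ranges: [-3.06, 3.06], [-0.79, 1.96], [0.05, 2.63], [-1.19, 4.34], [0.05, 2.64], [-2.94, 2.94]. Speed limits (rad/s): [2.79, 2.79, 3.14, 3.14, 3.14, 3.14].

## Interface

Orientations are given as a rotation vector (axis times angle).
In Python, from workcell import get_obs, snapshot, camera_params, sign_off gives the robot as it stands. The module is installed in compiled form; this text tells all that it offers.
- The arm moves only by the shell command python3 -m inch 'ROWS' [FORCE]. ROWS is JSON, a list of rows, each a list of 5 numbers: the closure in counts, from 0 (fully open) to 255 (shut), then the shift along the tool's x, y, z in m, then the turn about the tool's z in rad. A call has 1 to 8 rows; each row is the pose to reach, as a shift and turn from the pose commanded when the call began, along the tool's axes at that moment; what a row does not reach only later rows make up. A row lasts 1/8 s, in which the tool goes at most 62.5 mm and 10.7 degrees, less where a joint would pass 70% of its speed; a pose out of reach is approached as far as the arm can. A call with a gripper value outside its range is refused whole. The fingers move at their own pace and stop on an object; FORCE is the grip in N (left out, the last holds). Time passes only in rows, so rows that repeat a pose let the fingers close. It gives the time, the measured TCP pose, the force, the opening and the grip force at its end, in the units of the state.
- get_obs(): the state, without advancing time (a new reading comes with each control period).
- snapshot(name): name is "scene" or "top"; returns the picture (480x640x3 uint8, red, green, blue); there is no depth.
- camera_params(name): a dict with "fov_y" (degrees; the focal length in pixels is half the picture's height over the tangent of half this angle, whatever the lens; pixels are square), "cx", "cy" (the principal point, pixels), "dist_coeffs" ([k1, k2, p1, p2, k3] as OpenCV has them; the pictures are not rectified), "rvec" (rotation vector, rad) and "tvec" (3), from world to camera coordinates, as OpenCV has them. Camera axes: x right, y down, z forward; pixel columns grow to the right and rows downward; lengths in m; the calibration is good to about 2 mm. A picture is of the moment at which its call begins. camera_params takes no time and is no camera call.
- sign_off(): hands the job in; it is judged then, once.
The state is a dict: "time": time; "qpos": joint angles; "qvel": joint speeds; "tau": joint torques, N m; "eef_pos": TCP position; "orientation": TCP orientation; "contact_force": force on the tool from outside, world axes, zero at the start; "torque": the same for the moment, N m; "opening": opening from 0.0 (shut) to 1.0 (fully open); "grip_force": force on a finger pad.
Only numpy, scipy, OpenCV 4.12 (cv2) and the standard library are available. Lean on these libraries where they do the work, as an engineer would, in place of code of your own. Each camera call takes 0.05 s, during which the arm holds its last target. There are 200 camera calls.

## Task

On the open white control box, turn the knob down in its well clockwise (seen from above) all the way to its stop. Then close the box with the loose grey cover: hook the cover's front lip under the bridge at the front of the box, pivot the cover down and press its rear part until it snaps under the steel catch and lies flat; let go, and leave the other things on the worktop where they are.

Things in the scene. Friction and masses are not known exactly. Their poses are not given: they have to be found in the camera images.
- control_box: White box fixed to the worktop, 166 (x) x 146 (y) x 72 mm high. Origin: centre of its underside; x points from its front (bridge, towards the robot) to its rear (steel catch), z up. A square well, 100 x 100 mm, centred, floor at z = 12 mm, holds the knob. A ledge at z = 57 mm round the well carries the cover, between side rims (inner faces y = +-64 mm, tops z = 65 mm).
- slot (a point): Slot under the front bridge; the point is at box (-60, 0, 57) mm: on the ledge, under the bridge's rear edge; axes as the box. The bridge spans the whole width, x = -82 to -60, underside z = 67, top z = 72 mm. The slot is thus 10 mm high, and ends at a wall at x = -72 mm.
- catch_end (a point): Lower end of the catch at rest, box (57, 0, 64) mm, axes as the box. The catch is a 40 mm wide steel leaf slanting inwards and down, 30 deg from vertical, in the rear wall (face x = 66, top z = 72 mm). The cover's rear edge, pushed down past it, springs it rearwards and is then held. About 8 to 14 N straight down on the cover's rear part snaps it in.
- knob (a joint): Angle of the knob in rad, growing clockwise seen from above; 2.5 is the hard clockwise stop. Starts between 0 and 0.6, stays where it is left (friction 0.1 N m). In box coordinates the bar's pointer end lies at (1.25 - this value) rad from the box's x axis towards its y axis.
- knob_bar (a point): Grip point on the knob's vertical axis, box (0, 0, 42) mm; turns with the knob. The knob is a black upright bar grip, 60 long, 18 thick, top at box z = 52 mm (5 below the ledge), on a disc of 34 mm radius with its top at box z = 16 mm. In this point's own axes the bar lies at 1.25 rad from x towards y. One end has a pointer with a white mark.
- cover: Loose grey cover, 0.13 to 0.25 kg, lying flat, right way up. Origin: centre of its underside, z up, -x to its front lip. Plate 120 x 120 x 6 mm (x = -58 to 62). Upright grip rib in the middle, 16 thick (x), 60 long (y), top z = 38 mm. Fitted, its origin is at box (0, 0, 57) mm within 2 mm, axes as the box; it must go in lip first with the rear raised 10 to 25 deg.
- cover_lip (a point): Middle of the tip of the cover's front lip, cover (-71, 0, 2) mm, axes as the cover. The lip is 100 wide and 4 mm thick, at the bottom of the plate, 13 mm long.
- cover_rear (a point): Middle of the cover's rounded rear edge, cover (62, 0, 3) mm, axes as the cover. Black ridges on top at x = 28 to 46 mm mark where to press.
- tea_tin: Tea tin with a green lid, 74 x 74 x 92 mm, bystander; origin at the centre of its underside.
- tea_strainer: Metal mesh tea strainer, 82 x 82 x 61 mm, bystander; origin at the centre of its underside.
- ball_valve: Brass ball valve with a red lever, 32 x 115 x 49 mm, bystander; origin on its underside.
- cap_black: Black bottle cap, 57 mm across, 24 mm high, bystander; origin at the centre of its underside.
- ptfe_tape: Roll of white sealing tape, 52 mm across, 15 mm high, bystander; origin at the centre of its underside.

How it is judged:
On the way, in this order (a step that is already met when the one before it is completed fails the run):
1. the knob is turned clockwise to its stop (within 0.12 rad) (value of joint knob above 2.38 rad), for 0.2 s.
2. the cover's lip is hooked under the bridge while its rear edge is still raised (by more than 10 mm) (x of cover_lip in the frame of control_box below -0.062 m and z of cover_lip in the frame of control_box between 0.055 and 0.067 m and z of cover_rear in the frame of control_box above 0.07 m), for 0.1 s.
At the end, for the whole second after the job is handed in: The knob is within 0.12 rad of its clockwise stop; the cover lies flat on the ledge, its lip at least 5 mm under the bridge, lip and rear edge each at most about 3 mm above their seated height (so the rear edge is under the catch), in line with the box within 0.08 rad, at rest (value of joint knob above 2.38 rad and x of cover_lip in the frame of control_box below -0.065 m and z of each of cover_lip, cover_rear in the frame of control_box below 0.0625 m and z of cover_rear in the frame of control_box above 0.057 m and angle between the x axis of cover and the x axis of control_box, either way round below 0.08 rad and linear speed of cover below 0.02 m/s); the robot touches nothing.
It fails at once if a bystander is moved by more than 30 mm (distance of any of tea_tin, tea_strainer, ball_valve, cap_black, ptfe_tape from where it was at the start of the episode above 0.03 m).
It also fails if it takes over 72 s, if anything falls off the work surface, if the arm or the gripper's body presses on something with over 40 N, if the wrist force passes 120 N, or if a joint passes its speed limit or range.

## Working session

There is one attempt and no reset: what is moved stays moved. The work goes in short steps, Python scripts to look and compute and a shell command to move; the robot and the scene stay as the last step left them, time stands still between calls to the robot, and variables do not carry over. Pictures are saved under pics/ and viewed, at most 10 in all, crops included, and the job is handed in when it is done.

```bash
mkdir -p pics; python3 - <<'E'
from workcell import *
import cv2
for n in("scene","top"):
    cv2.imwrite(f"pics/{n}0.png",snapshot(n)[:,:,::-1]); print(camera_params(n))
o=get_obs();print(o)
E
```

```text
{'fov_y': 46.76745735619031, 'cx': 320.102381989403, 'cy': 245.79282815475662, 'dist_coeffs': array([-0.03612943,  0.        ,  0.        ,  0.        ,  0.        ]), 'rvec': array([ 2.13272925, -0.66283224,  0.33077481]), 'tvec': array([-0.41439886,  0.22754575,  1.49436378])}
{'fov_y': 47.61685994380335, 'cx': 319.1006079771389, 'cy': 243.4916148259793, 'dist_coeffs': array([0.00512624, 0.        , 0.        , 0.        , 0.        ]), 'rvec': array([ 2.14827924, -2.12276314,  0.17557147]), 'tvec': array([-0.01538956,  0.52727627,  1.38115774])}
{'time': 0.1, 'qpos': array([-1.36770582e+00,  3.08922647e-01,  1.63503542e+00,  1.75323908e-06,
        1.19971584e+00, -6.97044830e-02]), 'qvel': array([-1.37265851e-03, -1.08634860e-03, -2.34520145e-03,  2.34851826e-04,
       -1.08691870e-03,  4.01458361e-05]), 'tau': array([-5.28260389e-04, -4.16407084e+01, -2.77645916e+01, -1.32351970e-04,
        4.00554607e-03, -8.30521252e-07]), 'eef_pos': array([ 0.16821256, -0.60117279,  0.23017034]), 'orientation': array([-3.11035709e+00, -4.26894561e-01,  2.15170318e-04]), 'contact_force': array([ 0.15329933,  0.16237507, -0.41386352]), 'torque': array([ 0.00861804, -0.04015307,  0.02702485]), 'grip_force': 0.0, 'opening': 0.9999957400164087}
```

View pics/scene0.png

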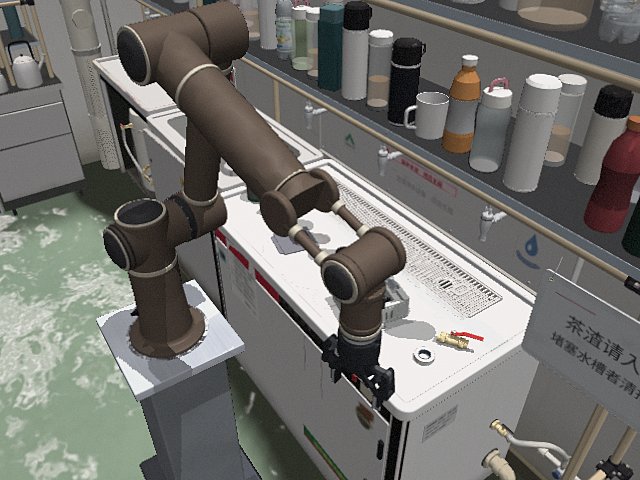

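View pics/top0.png

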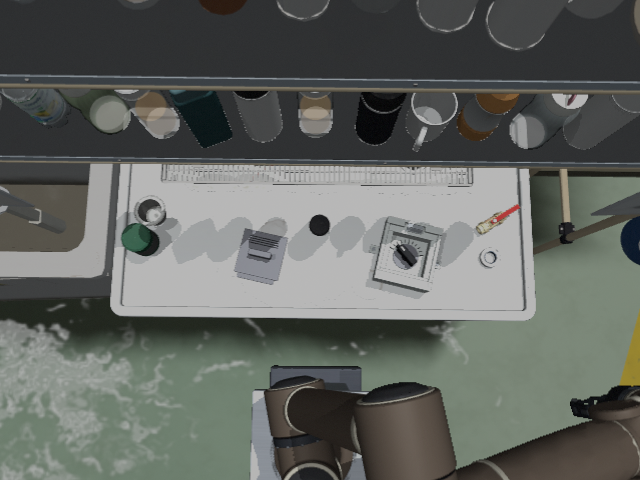

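Top view: box near (407,253), cover at (262,256), cap at (320,225), valve and tape right of the box, tin and strainer at far left. I'll zoom in on the box and cover.

```bash
python3 - <<'E'
import cv2,numpy as np
a=cv2.imread("pics/top0.png")
b=cv2.resize(a[205:305,360:460],None,fx=4,fy=4,interpolation=cv2.INTER_CUBIC)
c=cv2.resize(a[205:305,212:312],None,fx=4,fy=4,interpolation=cv2.INTER_CUBIC)
cv2.imwrite("pics/crop0.png",np.hstack([b,c]))
E
```

```text
(no output)
```

View pics/crop0.png

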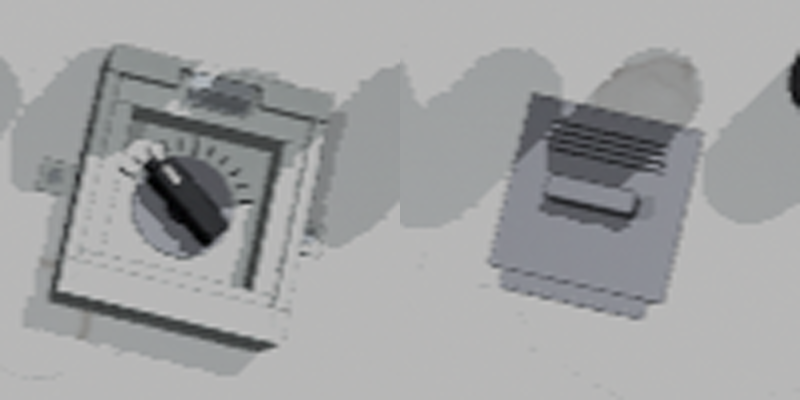

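The left crop shows the box with the bridge at the bottom, the knob pointer's white mark at (170,175) pointing up-left. The right crop shows the cover with its lip at the bottom and ridges at the top. I'll fit both poses from the corners.

```bash
cat >h.py <<'E'
import cv2,numpy as np
from scipy.optimize import least_squares
from scipy.spatial.transform import Rotation as R
from workcell import *
def proj(n,P):
    c=camera_params(n);f=240/np.tan(np.radians(c["fov_y"]/2))
    K=np.array([[f,0,c["cx"]],[0,f,c["cy"]],[0,0,1.]])
    return cv2.projectPoints(np.array(P,float).reshape(-1,1,3),c["rvec"],c["tvec"],K,c["dist_coeffs"])[0][:,0]
def place(v,L):
    c,s=np.cos(v[2]),np.sin(v[2]);L=np.atleast_2d(np.array(L,float))
    return np.c_[v[0]+c*L[:,0]-s*L[:,1],v[1]+s*L[:,0]+c*L[:,1],L[:,2]]
def fit(L,px,v0):
    L=np.array(L)/1000;r=least_squares(lambda v:(proj("top",place(v,L))-px).ravel(),v0,loss="soft_l1")
    print(r.x.round(4),"\n",(proj("top",place(r.x,L))-px).round(1).tolist());return r.x
def tool():
    o=get_obs();return o["eef_pos"],R.from_rotvec(o["orientation"]).as_matrix(),o
E
python3 - <<'E'
from h import *
c=camera_params("top");print("cam",-R.from_rotvec(c["rvec"]).as_matrix().T@c["tvec"])
c4=lambda q,x0:np.array(q)/4+[x0,205]-.375
b=fit([[83,73,72],[83,-73,72],[-82,73,72],[-82,-73,72],[-50,-50,12]],c4([[116,45],[336,97],[52,293],[274,347],[248,288]],360),[.6,-.2,-.2])
k=fit([[62,60,6],[62,-60,6],[-58,-60,6],[-58,60,6],[-71,50,4],[-71,-50,4]],c4([[133,93],[303,132],[263,303],[91,265],[103,283],[245,318]],312),[.6,.2,-.2])
ends=c4([[150,163],[217,245]],360)
for a in np.arange(0,.7,.1):
    t=1.25-a;print(a,((proj("top",place(b,[[.03*np.cos(t),.03*np.sin(t),.052],[-.03*np.cos(t),-.03*np.sin(t),.052]]))-[360,205]+.375)*4).round().tolist())
p,M,o=tool();print(p,M.round(3))
np.save("pose.npy",[b,k])
E
```

```text
cam [ 0.29434896 -0.01089888  1.44882494]
[ 0.5005 -0.2385 -0.237 ] 
 [[-0.4, -0.4], [-0.2, 0.3], [0.9, -0.8], [1.6, -0.1], [-2.4, 2.5]]
[ 0.5051 -0.1214 -0.2235] 
 [[-0.6, -0.6], [0.3, -0.2], [0.7, 0.3], [-0.2, -0.7], [-0.7, 0.5], [0.4, 0.5]]
0.0 [[152.0, 174.0], [231.0, 223.0]]
0.1 [[154.0, 170.0], [228.0, 227.0]]
0.2 [[157.0, 167.0], [225.0, 230.0]]
0.30000000000000004 [[160.0, 164.0], [222.0, 234.0]]
0.4 [[164.0, 161.0], [218.0, 236.0]]
0.5 [[168.0, 158.0], [214.0, 239.0]]
0.6000000000000001 [[172.0, 156.0], [210.0, 241.0]]
[ 0.16821256 -0.60117279  0.23017034] [[ 0.963  0.269 -0.   ]
 [ 0.269 -0.963  0.002]
 [ 0.    -0.002 -1.   ]]
```

```bash
python3 - <<'E'
from h import *
c4=lambda q,x0:np.array(q)/4+[x0,205]-.375
b=fit([[83,73,72],[83,-73,72],[-82,73,72],[-82,-73,72],[50,50,57],[50,-50,57]],c4([[116,45],[336,97],[52,293],[274,347],[133,108],[283,150]],360),[.6,-.2,-.2])
k=fit([[62,60,6],[62,-60,6],[-58,-60,6],[-58,60,6],[-71,50,4],[-71,-50,4]],c4([[133,93],[303,132],[263,303],[91,265],[103,283],[245,318]],212),[.6,.2,-.2])
for a in np.arange(0,.7,.1):
    t=1.25-a;print(a,((proj("top",place(b,[[.03*np.cos(t),.03*np.sin(t),.052],[-.03*np.cos(t),-.03*np.sin(t),.052]]))-[360,205]+.375)*4).round().tolist())
np.save("pose.npy",[b,k])
a=cv2.imread("pics/top0.png");S=4
im=np.hstack([cv2.resize(a[205:305,x:x+100],None,fx=4,fy=4,interpolation=cv2.INTER_CUBIC) for x in(360,212)])
def ln(v,L,x0,off,col):
    q=((proj("top",place(v,np.array(L)/1000))-[x0,205]+.375)*4+[off,0]).astype(int)
    cv2.polylines(im,[q.reshape(-1,1,2)],True,col,1)
sq=lambda x0,x1,y,z:[[x0,y,z],[x1,y,z],[x1,-y,z],[x0,-y,z]]
ln(b,sq(-82,83,73,72),360,0,(0,0,255));ln(b,sq(-50,50,50,57),360,0,(0,200,0));ln(b,sq(-83,83,73,0),360,0,(255,0,0))
ln(k,sq(-58,62,60,6),212,400,(0,0,255));ln(k,sq(-8,8,30,38),212,400,(0,200,0))
cv2.imwrite("pics/crop1.png",im)
E
```

```text
[ 0.4988 -0.2372 -0.2488] 
 [[-0.5, 0.0], [-0.4, 1.3], [0.1, -0.6], [0.6, 0.8], [0.1, -0.3], [0.1, -1.0]]
[ 0.5019  0.1463 -0.2083] 
 [[-0.1, -0.4], [0.7, -0.6], [0.4, 0.1], [-0.4, -0.2], [-0.8, 0.9], [0.2, 0.3]]
0.0 [[150.0, 176.0], [229.0, 226.0]]
0.1 [[153.0, 172.0], [226.0, 230.0]]
0.2 [[156.0, 169.0], [223.0, 233.0]]
0.30000000000000004 [[159.0, 166.0], [220.0, 237.0]]
0.4 [[163.0, 163.0], [216.0, 239.0]]
0.5 [[166.0, 161.0], [212.0, 242.0]]
0.6000000000000001 [[171.0, 159.0], [208.0, 244.0]]
```

View pics/crop1.png

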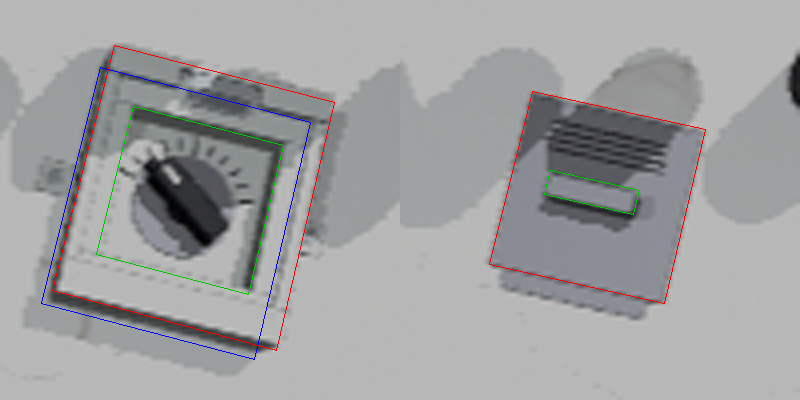

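```bash
cat >>h.py <<'E'
def go(xyz,heading):
    p,M,o=tool();h=np.arctan2(M[1,0],M[0,0]);d=M.T@(np.array(xyz)-p)
    t=-(heading-h);t=(t+np.pi)%(2*np.pi)-np.pi
    print("t",round(o["time"],2),"shift",d.round(4),"turn",round(t,3),"q6",o["qpos"][5].round(2),"tcp",p.round(4),"h",h.round(3),"F",o["contact_force"].round(1),"op",round(o["opening"],3))
E
python3 - <<'E'
from h import *
b,k=np.load("pose.npy")
go([b[0],b[1],.13],.625)
E
```

```text
t 0.1 shift [ 0.4164 -0.2612  0.1008] turn -0.352 q6 -0.07 tcp [ 0.1682 -0.6012  0.2302] h 0.273 F [ 0.2  0.2 -0.4] op 1.0
```

```bash
python3 -m inch '[[135,0.416,-0.261,0,-0.35],[135,0.416,-0.261,0,-0.35],[135,0.416,-0.261,0,-0.35],[135,0.416,-0.261,0,-0.35],[135,0.416,-0.261,0,-0.35],[135,0.416,-0.261,0,-0.35],[135,0.416,-0.261,0,-0.35],[135,0.416,-0.261,0,-0.35]]' 40
python3 -m inch '[[135,0,0,0.05,0],[135,0,0,0.09,0],[135,0,0,0.09,0]]'
python3 - <<'E'
from h import *
b,k=np.load("pose.npy")
go([b[0],b[1],.025],.625)
cv2.imwrite("pics/s1.png",np.hstack([cv2.resize(snapshot("top")[195:315,345:475],None,fx=3,fy=3),cv2.resize(snapshot("scene")[200:320,330:460],None,fx=3,fy=3)])[:,:,::-1])
E
```

```text
time: 1.1
eef_pos: [0.4997, -0.2363, 0.2309]
orientation: [-2.99, -0.964, 0.0]
contact_force: [-0.4, -0.1, -0.5]
opening: 0.47
grip_force: 0.0
time: 1.48
eef_pos: [0.4953, -0.2362, 0.1372]
orientation: [-2.983, -0.961, 0.01]
contact_force: [-0.3, 0.2, -0.9]
opening: 0.466
grip_force: 0.0
t 1.48 shift [0.0026 0.0039 0.1122] turn -0.002 q6 0.42 tcp [ 0.4953 -0.2362  0.1372] h 0.623 F [-0.3  0.2 -0.9] op 0.466
```

View pics/s1.png

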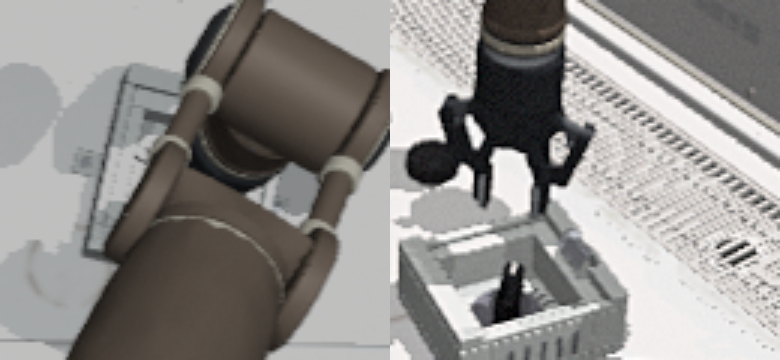

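The scene view shows the half-open fingers above the well, either side of the bar (bar at about (508,280) in the right crop). Descending and gripping.

```bash
python3 -m inch '[[135,0.002,0.0015,0.04,0],[135,0.002,0.0015,0.07,0],[135,0.002,0.0015,0.10,0],[135,0.002,0.0015,0.115,0],[135,0.002,0.0015,0.115,0],[210,0.002,0.0015,0.115,0],[230,0.002,0.0015,0.115,0],[255,0.002,0.0015,0.115,0]]' 40
python3 -m inch '[[255,0,0,0,0],[255,0,0,0,0]]'
python3 -c "
from h import *
b,k=np.load('pose.npy');go([b[0],b[1],.025],.625)"
```

```text
time: 2.58
eef_pos: [0.5024, -0.2386, 0.0282]
orientation: [2.99, 0.962, 0.003]
contact_force: [-0.6, 2.8, 6.1]
opening: 0.203
grip_force: 40.2
time: 2.82
eef_pos: [0.5023, -0.2386, 0.0281]
orientation: [2.99, 0.962, 0.003]
contact_force: [-0.8, 2.3, 5.6]
opening: 0.203
grip_force: 40.2
t 2.83 shift [-0.0021 -0.0032  0.0031] turn -0.002 q6 0.43 tcp [ 0.5023 -0.2386  0.0281] h 0.623 F [-0.8  2.3  5.6] op 0.203
```

```bash
python3 -m inch '[[255,0,0,0,0.17],[255,0,0,0,0.34],[255,0,0,0,0.51],[255,0,0,0,0.68],[255,0,0,0,0.85],[255,0,0,0,1.0],[255,0,0,0,1.0]]'
python3 -c "
from h import *
b,k=np.load('pose.npy');go([b[0],b[1],.025],.625);print(tool()[2]['torque'])"
```

```text
time: 3.7
eef_pos: [0.5026, -0.2392, 0.0282]
orientation: [3.085, -0.59, 0.005]
contact_force: [-0.1, 1.1, 6.2]
opening: 0.201
grip_force: 38.6
t 3.7 shift [-0.0043 -0.0004  0.0032] turn -1.003 q6 1.43 tcp [ 0.5026 -0.2392  0.0282] h -0.378 F [-0.1  1.1  6.2] op 0.201
[ 0.22750018  0.08120371 -0.12539965]
```

```bash
python3 -m inch '[[255,0,0,0,0.17],[255,0,0,0,0.34],[255,0,0,0,0.51],[255,0,0,0,0.68],[255,0,0,0,0.85],[255,0,0,0,1.0],[255,0,0,0,1.12],[255,0,0,0,1.18]]'
python3 -m inch '[[255,0,0,0,0],[255,0,0,0,0]]'
python3 -c "
from h import *
b,k=np.load('pose.npy');go([b[0],b[1],.025],-1.495);print(tool()[2]['torque'])"
```

```text
time: 4.7
eef_pos: [0.502, -0.2397, 0.0282]
orientation: [2.24, -2.2, 0.005]
contact_force: [-1.2, 2.2, 7.1]
opening: 0.2
grip_force: 60.9
time: 4.95
eef_pos: [0.502, -0.2397, 0.0282]
orientation: [2.244, -2.195, 0.005]
contact_force: [-2.2, 1.6, 7.3]
opening: 0.203
grip_force: 58.0
t 4.95 shift [-0.0026  0.0032  0.0032] turn -0.054 q6 2.6 tcp [ 0.502  -0.2397  0.0282] h -1.549 F [-2.2  1.6  7.3] op 0.203
[0.08663603 0.35703606 1.39389863]
```

At the stop (1.4 N m on the wrist). Releasing, rising and going above the cover.

```bash
python3 -m inch '[[135,0,0,0,-0.05],[135,0,0,0,-0.05],[135,0,0,-0.05,-0.05],[135,0,0,-0.10,-0.05],[100,0,0,-0.12,-0.05],[50,0,0,-0.12,-0.05]]'
python3 - <<'E'
from h import *
b,k=np.load("pose.npy")
go([k[0]+.001,k[1]-.001,.14],-.21)
a=snapshot("top")[:,:,::-1];cv2.imwrite("pics/t2.png",a)
E
```

```text
time: 5.7
eef_pos: [0.5029, -0.2396, 0.1487]
orientation: [-2.29, 2.149, -0.009]
contact_force: [0.3, -0.3, -0.4]
opening: 0.79
grip_force: 0.0
t 5.7 shift [-0.3842 -0.0243  0.0076] turn -1.298 q6 2.56 tcp [ 0.5029 -0.2396  0.1487] h -1.508 F [ 0.3 -0.3 -0.4] op 0.79
```

```bash
python3 -m inch '[[0,-0.384,-0.024,0,-1.3],[0,-0.384,-0.024,0,-1.3],[0,-0.384,-0.024,0,-1.3],[0,-0.384,-0.024,0,-1.3],[0,-0.384,-0.024,0,-1.3],[0,-0.384,-0.024,0,-1.3],[0,-0.384,-0.024,0,-1.3],[0,-0.384,-0.024,0,-1.3]]' 30
python3 -m inch '[[0,0,0,0.03,0],[0,0,0,0.05,0],[0,0,0,0.05,0],[0,0,0,0.05,0]]'
python3 - <<'E'
from h import *
b,k=np.load("pose.npy")
go([k[0]+.001,k[1]-.001,.006],-.21)
cv2.imwrite("pics/t3.png",np.hstack([cv2.resize(cv2.imread("pics/t2.png")[205:305,360:460],None,fx=4,fy=4),cv2.resize(snapshot("scene")[165:265,245:345],None,fx=4,fy=4)[:,:,::-1]]))
E
```

```text
time: 6.75
eef_pos: [0.4991, 0.147, 0.1443]
orientation: [3.124, -0.324, -0.005]
contact_force: [-0.1, -0.7, 0.1]
opening: 0.998
grip_force: 0.0
time: 7.25
eef_pos: [0.501, 0.1454, 0.0964]
orientation: [3.124, -0.329, -0.0]
contact_force: [1.3, -0.4, 0.1]
opening: 1.0
grip_force: 0.0
t 7.25 shift [ 0.0019 -0.0003  0.0904] turn 0.0 q6 1.98 tcp [0.501  0.1454 0.0964] h -0.21 F [ 1.3 -0.4  0.1] op 1.0
```

View pics/t3.png

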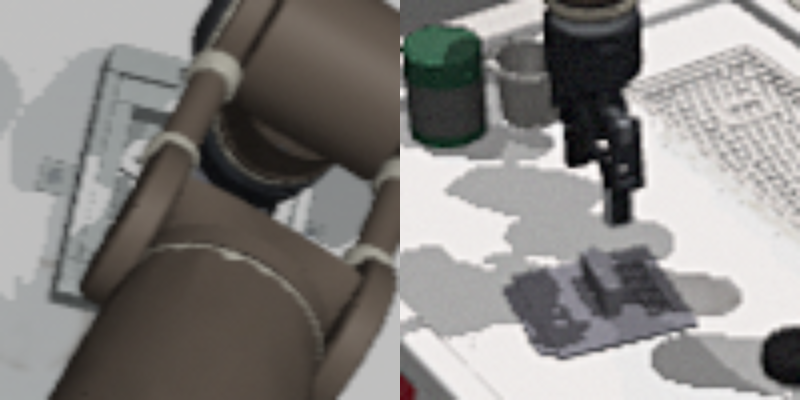

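The right crop shows the gripper over the cover's rib. The arm hides the box in the left crop. Descending to grip the rib at its ends, then re-imaging the box now that it's clear.

```bash
python3 -m inch '[[0,0.002,0,0.05,0],[0,0.002,0,0.08,0],[0,0.002,0,0.09,0],[0,0.002,0,0.09,0],[120,0.002,0,0.09,0],[120,0.002,0,0.09,0],[120,0.002,0,0.09,0],[120,0.002,0,0.09,0]]' 30
python3 - <<'E'
from h import *
b,k=np.load("pose.npy")
go([k[0]+.001,k[1]-.001,.006],-.21)
a=snapshot("top")[:,:,::-1].copy();cv2.imwrite("pics/t4.png",a)
im=cv2.resize(a[205:305,360:460],None,fx=6,fy=6,interpolation=cv2.INTER_CUBIC);b=np.array([.502,-.239,-.25])
for L,c in(([[-82,73,72],[83,73,72],[83,-73,72],[-82,-73,72]],(0,0,255)),([[-50,50,57],[50,50,57],[50,-50,57],[-50,-50,57]],(0,200,0))):
    q=((proj("top",place(b,np.array(L)/1000))-[360,205]+.5)*6).astype(int);cv2.polylines(im,[q.reshape(-1,1,2)],True,c,1)
cv2.imwrite("pics/t5.png",im)
E
```

```text
time: 8.3
eef_pos: [0.5046, 0.1463, 0.0081]
orientation: [-3.123, 0.325, -0.006]
contact_force: [-1.0, -0.1, 6.2]
opening: 0.7
grip_force: 34.2
t 8.3 shift [-0.0014  0.0013  0.0021] turn 0.003 q6 1.98 tcp [0.5046 0.1463 0.0081] h -0.207 F [-1.  -0.1  6.2] op 0.7
```

View pics/t5.png

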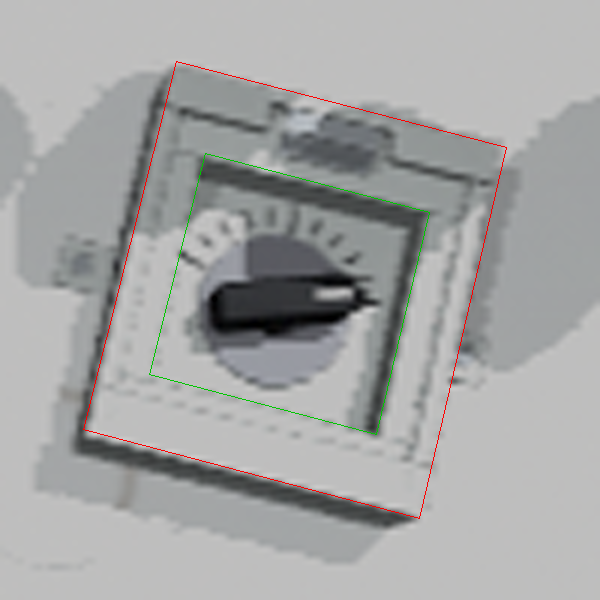

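The knob's white mark now points right at about (335,295), at the clockwise stop, and the corrected box outline fits. The rib is gripped at its ends. Next I lift the cover and carry it in front of the bridge, where I'll tilt it in the grip by pressing its rear edge on the bridge top.

```bash
python3 -m inch '[[120,0,0,-0.03,0],[120,0,0,-0.08,0],[120,0,0,-0.12,0],[120,0,0,-0.12,0]]'
python3 - <<'E'
from h import *
go([.3736,-.2059,.128],-.25)
E
```

```text
time: 8.85
eef_pos: [0.5058, 0.1464, 0.1302]
orientation: [-3.122, 0.324, -0.013]
contact_force: [-0.2, 0.4, -1.5]
opening: 0.698
grip_force: 33.7
t 8.85 shift [-0.057   0.372   0.0005] turn 0.043 q6 1.98 tcp [0.5058 0.1464 0.1302] h -0.207 F [-0.2  0.4 -1.5] op 0.698
```

```bash
python3 -m inch '[[120,-0.057,0.05,0,0.043],[120,-0.057,0.1,0,0.043],[120,-0.057,0.15,0,0.043],[120,-0.057,0.2,0,0.043],[120,-0.057,0.25,0,0.043],[120,-0.057,0.3,0,0.043],[120,-0.057,0.35,0,0.043],[120,-0.057,0.372,0,0.043]]'
python3 -m inch '[[120,0,0,0,0],[120,0,0,0,0],[120,0,0,0,0]]'
python3 - <<'E'
from h import *
go([.3736,-.2059,.085],-.25)
cv2.imwrite("pics/s6.png",cv2.resize(snapshot("scene")[220:370,270:420],None,fx=4,fy=4)[:,:,::-1])
E
```

```text
time: 9.85
eef_pos: [0.3685, -0.208, 0.1248]
orientation: [-3.116, 0.396, 0.004]
contact_force: [0.6, -0.6, -2.0]
opening: 0.698
grip_force: 33.9
time: 10.22
eef_pos: [0.37, -0.2052, 0.1257]
orientation: [-3.116, 0.39, 0.002]
contact_force: [-0.4, 0.0, -2.0]
opening: 0.691
grip_force: 33.9
t 10.22 shift [ 0.0037 -0.0002  0.0407] turn 0.001 q6 1.21 tcp [ 0.37   -0.2052  0.1257] h -0.249 F [-0.4  0.  -2. ] op 0.691
```

View pics/s6.png

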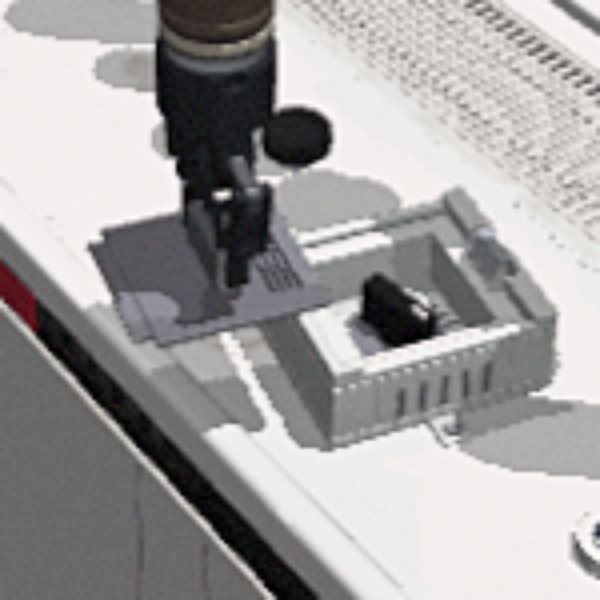

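The cover hangs level above the front of the box, its rear edge (around (310,300) in the crop) over the bridge. Lowering it to pivot.

```bash
python3 -m inch '[[120,0.003,0,0.02,0],[120,0.003,0,0.038,0],[120,0.003,0,0.044,0],[120,0.003,0,0.047,0],[120,0.003,0,0.05,0]]' 25
python3 -m inch '[[120,0,0,0.002,0],[120,0,0,0.004,0],[120,0,0,0.006,0],[120,0,0,0.008,0],[120,0,0,0.010,0],[120,0,0,0.012,0],[120,0,0,0.012,0]]'
```

```text
time: 10.9
eef_pos: [0.3719, -0.2062, 0.077]
orientation: [-3.116, 0.39, 0.007]
contact_force: [-7.8, 3.5, 9.7]
opening: 0.696
grip_force: 35.5
time: 11.78
eef_pos: [0.3698, -0.2058, 0.0643]
orientation: [-3.115, 0.389, 0.013]
contact_force: [-8.2, 1.3, 5.8]
opening: 0.693
grip_force: 34.9
```

```bash
python3 -m inch '[[120,0,0,-0.03,0],[120,0,0,-0.06,0],[120,0,0,-0.075,0],[120,0,0,-0.075,0],[120,0,0,-0.075,0]]' 30
python3 - <<'E'
from h import *
go([.3736,-.2059,.085],-.25)
cv2.imwrite("pics/s7.png",cv2.resize(snapshot("scene")[220:340,280:400],None,fx=5,fy=5,interpolation=cv2.INTER_CUBIC)[:,:,::-1])
E
```

```text
time: 12.4
eef_pos: [0.3726, -0.2067, 0.1384]
orientation: [-3.116, 0.392, 0.002]
contact_force: [0.7, 0.7, -1.2]
opening: 0.696
grip_force: 34.2
t 12.4 shift [ 0.0009 -0.001   0.0534] turn -0.0 q6 1.21 tcp [ 0.3726 -0.2067  0.1384] h -0.25 F [ 0.7  0.7 -1.2] op 0.696
```

View pics/s7.png

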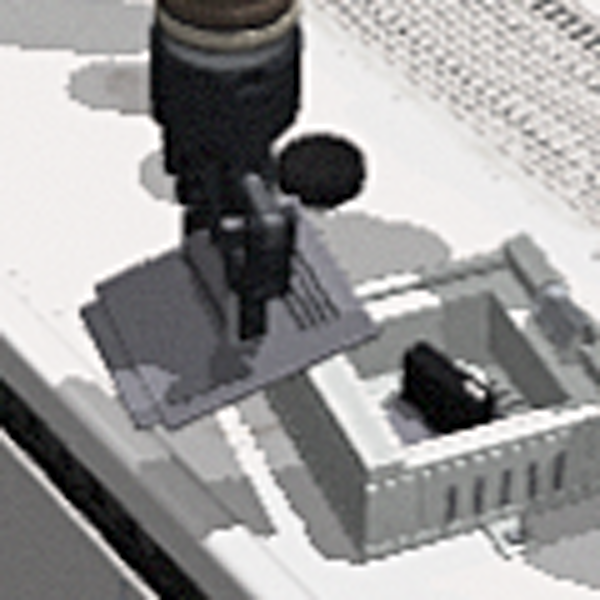

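The cover is now tilted rear-up in the grip. Its corners in the crop: lip (83,308) and (137,428), plate front-near (172,430), rear-near (380,330), rear-far (300,200). I'll fit the tilt.

```bash
python3 - <<'E'
from h import *
L=np.array([[-71,50,4],[-71,-50,4],[-58,-60,6],[62,-60,6],[62,60,6],[-58,60,6]])/1000
px=np.array([[83,308],[137,428],[172,430],[380,330],[300,200],[100,287]])/5+[280,220]-.4
def P(v): return R.from_euler("ZY",[v[3],-v[4]]).apply(L)+v[:3]
f=lambda v:np.r_[(proj("scene",P(v))-px).ravel(),(v[3]+.25)/.01]
r=least_squares(f,[.37,-.206,.13,-.25,.2],loss="soft_l1");v=r.x
print(v.round(4),np.degrees(v[4]).round(1),(proj("scene",P(v))-px).round(1).tolist())
p,M,o=tool()
rot=R.from_euler("ZY",[v[3],-v[4]])
yb=R.from_euler("Z",-.25)
for n,q in(("lip",[-.071,0,.002]),("rear",[.062,0,.003]),("lipbot",[-.071,0,0])):
    print(n,"rel tcp, box axes",yb.inv().apply(rot.apply(q)+v[:3]-p).round(4))
E
```

```text
[ 0.3941 -0.1893  0.1086 -0.2537  0.2531] 14.5 [[-0.0, 0.4], [1.1, 0.0], [-0.2, -0.5], [0.3, 0.5], [-0.6, -0.3], [-0.4, -0.1]]
lip rel tcp, box axes [-0.0524  0.0223 -0.0454]
rear rel tcp, box axes [ 0.0761  0.0219 -0.0111]
lipbot rel tcp, box axes [-0.0519  0.0223 -0.0473]
```

```bash
python3 - <<'E'
from h import *
L=np.array([[-71,50,4],[-71,-50,4],[-58,-60,6],[62,-60,6],[62,60,6],[-58,60,6]])/1000
px=np.array([[83,308],[137,428],[172,430],[380,330],[300,200],[100,287]])/5+[280,220]-.4
p,M,o=tool();yb=R.from_euler("Z",-.25)
def T(v): 
    rot=R.from_euler("ZY",[-.25,-v[2]]); return rot,p+yb.apply([v[0],0,v[1]])
def P(v):
    rot,t=T(v);return rot.apply(L)+t
r=least_squares(lambda v:(proj("scene",P(v))-px).ravel(),[0,0,.2]);v=r.x
print(v.round(4),np.degrees(v[2]).round(1),(proj("scene",P(v))-px).round(1).tolist())
# geometry: pivot at height h above cover bottom, cover x offset c from tcp
for h in(.026,.030,.034):
    t=.25;rot=R.from_euler("Y",-t)
    for n,q in(("lipbot",[-.071,0,0]),("rear",[.062,0,.003])): print(h,n,(rot.apply(np.array(q)-[0,0,h])+[0,0,h-.008]).round(4))
for n,q in(("lipbot",[-.071,0,0]),("rear",[.062,0,.003])):
    rot,t=T(v);print(n,yb.inv().apply(rot.apply(q)+t-p).round(4))
E
```

```text
[ 0.0087 -0.0092  0.2457] 14.1 [[-0.6, 0.3], [0.9, 0.4], [-0.3, -0.1], [1.2, 0.6], [-0.3, -0.8], [-0.9, -0.3]]
0.026 lipbot [-0.0624  0.     -0.0248]
0.026 rear [0.0658 0.     0.0111]
0.03 lipbot [-0.0614  0.     -0.0246]
0.03 rear [0.0668 0.     0.0112]
0.034 lipbot [-0.0604  0.     -0.0245]
0.034 rear [0.0677 0.     0.0113]
lipbot [-0.0602  0.     -0.0265]
rear [0.0681 0.     0.0088]
```

Tilt is 14°, lip bottom at about (-61, -25) mm (x, z) from the TCP. Moving over the box.

```bash
python3 - <<'E'
from h import *
go([.5138,-.242,.138],-.25)
E
python3 -m inch '[[120,0.05,0,0,0],[120,0.1,0,0,0],[120,0.13,0,0,0],[120,0.146,0,0,0],[120,0.146,0,0,0],[120,0.146,0,0.02,0],[120,0.146,0,0.03,0],[120,0.146,0,0.03,0]]'
python3 - <<'E'
from h import *
go([.5138,-.242,.0835],-.25)
E
```

```text
t 12.45 shift [ 0.1458 -0.0007 -0.0002] turn -0.0 q6 1.21 tcp [ 0.3724 -0.2066  0.1381] h -0.25 F [-0.7  0.3 -1.1] op 0.697
time: 13.45
eef_pos: [0.5127, -0.2426, 0.108]
orientation: [-3.116, 0.392, 0.005]
contact_force: [-0.3, -0.0, -1.3]
opening: 0.694
grip_force: 34.1
t 13.45 shift [ 0.001  -0.0008  0.0245] turn -0.0 q6 1.3 tcp [ 0.5127 -0.2426  0.108 ] h -0.25 F [-0.3 -0.  -1.3] op 0.694
```

```bash
python3 -m inch '[[120,0,-0.001,0.01,0],[120,0,-0.001,0.018,0],[120,0,-0.001,0.021,0],[120,0,-0.001,0.021,0]]'
python3 -m inch '[[120,0,0,0.0015,0],[120,0,0,0.003,0],[120,0,0,0.003,0]]'
python3 - <<'E'
from h import *
go([.5138,-.242,.0835],-.25)
cv2.imwrite("pics/s8.png",cv2.resize(snapshot("scene")[230:350,320:440],None,fx=5,fy=5,interpolation=cv2.INTER_CUBIC)[:,:,::-1])
E
```

```text
time: 13.95
eef_pos: [0.5148, -0.2423, 0.0879]
orientation: [-3.117, 0.392, 0.001]
contact_force: [0.7, -0.4, -1.6]
opening: 0.694
grip_force: 34.1
time: 14.32
eef_pos: [0.5149, -0.2424, 0.0852]
orientation: [-3.117, 0.392, 0.0]
contact_force: [0.8, -0.2, -1.3]
opening: 0.696
grip_force: 34.1
t 14.32 shift [-0.0012 -0.0001  0.0017] turn -0.0 q6 1.3 tcp [ 0.5149 -0.2424  0.0852] h -0.25 F [ 0.8 -0.2 -1.3] op 0.696
```

View pics/s8.png

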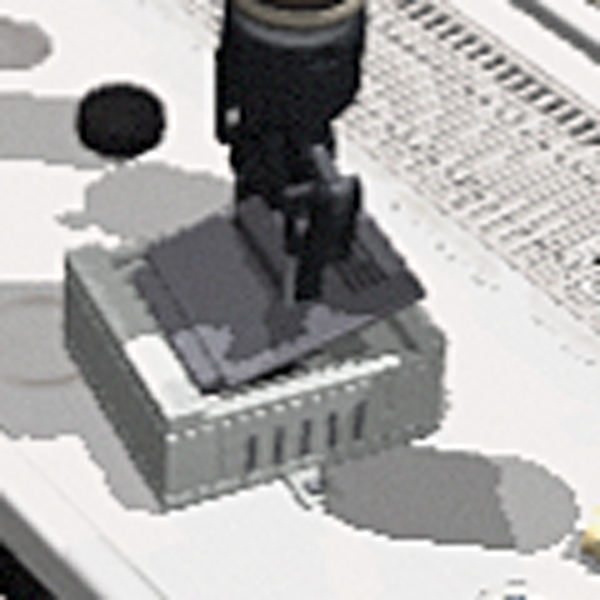

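The cover is between the rims, lip just behind the bridge (lip edge from (140,265) to (205,390)), rear raised, no contact yet. Lowering to touch the ledge.

```bash
python3 -m inch '[[120,0,0,0.001,0],[120,0,0,0.002,0],[120,0,0,0.002,0]]'
python3 -m inch '[[120,0,0,0.001,0],[120,0,0,0.001,0]]'
```

```text
time: 14.75
eef_pos: [0.5149, -0.2424, 0.0831]
orientation: [-3.117, 0.392, 0.0]
contact_force: [0.2, 0.4, -2.0]
opening: 0.697
grip_force: 34.1
time: 15.0
eef_pos: [0.5149, -0.2424, 0.0822]
orientation: [-3.117, 0.392, 0.0]
contact_force: [-0.3, 0.2, -1.7]
opening: 0.694
grip_force: 34.1
```

```bash
python3 -m inch '[[120,0,0,0.001,0],[120,0,0,0.001,0]]'
python3 -m inch '[[120,0,0,0.001,0],[120,0,0,0.001,0]]'
```

```text
time: 15.25
eef_pos: [0.5151, -0.2425, 0.0815]
orientation: [3.117, -0.392, 0.0]
contact_force: [1.2, 0.7, 0.0]
opening: 0.701
grip_force: 34.3
time: 15.5
eef_pos: [0.5154, -0.2426, 0.0811]
orientation: [3.117, -0.392, 0.001]
contact_force: [0.1, 2.4, 4.5]
opening: 0.692
grip_force: 34.8
```

```bash
python3 -m inch '[[120,0,0,-0.0015,0],[120,-0.005,0,-0.0015,0],[120,-0.01,0,-0.0015,0],[120,-0.014,0,-0.0015,0],[120,-0.017,0,-0.0015,0],[120,-0.017,0,-0.0015,0]]'
python3 -m inch '[[120,-0.002,0,0,0],[120,-0.004,0,0,0],[120,-0.004,0,0,0]]'
```

```text
time: 16.25
eef_pos: [0.4976, -0.2379, 0.0815]
orientation: [-3.117, 0.392, 0.002]
contact_force: [-1.1, -0.3, -1.5]
opening: 0.695
grip_force: 34.2
time: 16.62
eef_pos: [0.4959, -0.2376, 0.0822]
orientation: [3.116, -0.392, 0.005]
contact_force: [4.7, -1.2, -1.3]
opening: 0.7
grip_force: 34.0
```

Lip has reached the slot's end wall. Now I pivot partly down with the cover still held, then let go.

```bash
python3 -m inch '[[120,0.001,0,0.0025,0],[120,0.002,0,0.005,0],[120,0.003,0,0.007,0],[120,0.004,0,0.0085,0],[120,0.004,0,0.0085,0]]' 20
python3 - <<'E'
from h import *
go([.5,-.239,.08],-.25)
E
```

```text
time: 17.25
eef_pos: [0.5003, -0.2387, 0.0749]
orientation: [3.117, -0.393, 0.005]
contact_force: [2.8, 0.2, 5.7]
opening: 0.698
grip_force: 35.7
t 17.25 shift [-0.0002  0.0004 -0.0051] turn -0.001 q6 1.3 tcp [ 0.5003 -0.2387  0.0749] h -0.251 F [2.8 0.2 5.7] op 0.698
```

```bash
python3 -m inch '[[60,0,0,0,0],[0,0,0,0,0],[0,0,0,0,0],[0,0,0,-0.03,0],[0,0,0,-0.06,0],[100,0,0,-0.08,0],[255,0,0,-0.08,0],[255,0,0,-0.08,0]]'
python3 - <<'E'
from h import *
b=np.array([.5022,-.239,-.25])
go(place(b,[[.039,0,.155]])[0],-.25)
a=snapshot("scene");cv2.imwrite("pics/s9.png",a[:,:,::-1])
E
```

```text
time: 18.25
eef_pos: [0.4976, -0.2378, 0.1522]
orientation: [-3.116, 0.392, 0.003]
contact_force: [-0.6, 0.7, -0.3]
opening: 0.377
grip_force: 0.0
t 18.25 shift [ 0.0437  0.     -0.0029] turn -0.0 q6 1.3 tcp [ 0.4976 -0.2378  0.1522] h -0.25 F [-0.6  0.7 -0.3] op 0.377
```

```bash
python3 -m inch '[[255,0.044,0,0,0],[255,0.044,0,0,0],[255,0.044,0,0.03,0],[255,0.044,0,0.06,0],[255,0.044,0,0.068,0],[255,0.044,0,0.068,0]]'
python3 -m inch '[[255,0,0,0.002,0],[255,0,0,0.004,0],[255,0,0,0.006,0],[255,0,0,0.008,0],[255,0,0,0.01,0]]'
```

```text
time: 19.05
eef_pos: [0.5401, -0.2487, 0.0844]
orientation: [-3.116, 0.392, 0.004]
contact_force: [-0.6, 0.1, 0.2]
opening: 0.0
grip_force: 0.0
time: 19.68
eef_pos: [0.5411, -0.2491, 0.0752]
orientation: [3.117, -0.392, 0.0]
contact_force: [-0.8, 0.2, -0.3]
opening: 0.005
grip_force: 0.0
```

```bash
python3 -m inch '[[255,0,0,0.001,0],[255,0,0,0.002,0],[255,0,0,0.003,0],[255,0,0,0.004,0]]'
python3 -m inch '[[255,0,0,0.001,0],[255,0,0,0.002,0],[255,0,0,0.003,0]]'
python3 -m inch '[[255,0,0,0.001,0],[255,0,0,0.002,0],[255,0,0,0.002,0]]'
```

```text
time: 20.18
eef_pos: [0.5413, -0.2492, 0.072]
orientation: [3.117, -0.392, 0.0]
contact_force: [-3.4, 0.2, 8.9]
opening: -0.003
grip_force: 4.5
time: 20.55
eef_pos: [0.5415, -0.2493, 0.069]
orientation: [3.117, -0.392, 0.002]
contact_force: [-0.4, 0.3, 2.8]
opening: 0.004
grip_force: 1.1
time: 20.92
eef_pos: [0.5408, -0.2489, 0.0656]
orientation: [-3.117, 0.392, 0.001]
contact_force: [-0.6, -0.6, 0.6]
opening: 0.002
grip_force: 0.0
```

```bash
python3 -m inch '[[255,0,0,0.001,0],[255,0,0,0.002,0],[255,0,0,0.003,0],[255,0,0,0.003,0]]'
python3 -m inch '[[255,0,0,0.001,0],[255,0,0,0.002,0],[255,0,0,0.002,0]]'
```

```text
time: 21.42
eef_pos: [0.5412, -0.2491, 0.0633]
orientation: [3.117, -0.392, 0.0]
contact_force: [-0.9, 0.1, 0.3]
opening: -0.001
grip_force: 0.0
time: 21.8
eef_pos: [0.5412, -0.2492, 0.0631]
orientation: [-3.117, 0.392, 0.001]
contact_force: [-3.5, 2.1, 8.6]
opening: 0.001
grip_force: 4.8
```

Snapped: the force dropped, and firm contact returned at z = 63 mm, which is the flat plate top. Quick touch check at the front of the cover.

```bash
python3 -m inch '[[255,0,0,-0.03,0],[255,0,0,-0.06,0],[255,-0.05,0,-0.06,0],[255,-0.076,0,-0.06,0],[255,-0.076,0,-0.06,0],[255,-0.076,0,-0.03,0],[255,-0.076,0,-0.006,0],[255,-0.076,0,-0.006,0]]'
python3 -m inch '[[255,0,0,0.001,0],[255,0,0,0.002,0],[255,0,0,0.003,0],[255,0,0,0.004,0],[255,0,0,0.005,0],[255,0,0,0.005,0]]'
```

```text
time: 22.8
eef_pos: [0.467, -0.2298, 0.0656]
orientation: [-3.116, 0.392, 0.005]
contact_force: [0.2, 0.3, 0.3]
opening: -0.0
grip_force: 0.0
time: 23.55
eef_pos: [0.4677, -0.2304, 0.0631]
orientation: [3.117, -0.392, 0.0]
contact_force: [-1.5, 0.6, 4.7]
opening: 0.005
grip_force: 2.4
```

Front and rear are both at 63 mm, so the cover is flat. Retreating and handing in.

```bash
python3 -m inch '[[255,0,0,-0.04,0],[255,0,0,-0.09,0],[255,0,0,-0.12,0],[255,0,0,-0.12,0],[255,0,0,-0.12,0],[255,0,0,-0.12,0]]'
python3 -c "
from workcell import *
print(get_obs()['contact_force']);print(sign_off())"
```

```text
time: 24.3
eef_pos: [0.4662, -0.2295, 0.1802]
orientation: [-3.115, 0.392, 0.006]
contact_force: [0.7, -0.3, 0.2]
opening: 0.0
grip_force: 0.0
[ 0.70229331 -0.30283039  0.16916498]
the job is handed in; nothing more can be done
None
```

The job is handed in at 24.3 s, with no verdict returned: the knob is at its clockwise stop, and the cover is hooked, snapped in and flat by touch (63 mm front and rear), though I took no picture of the closed box or the bystanders.

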